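Seal check on the storeroom canisters

TASK

First turn the tally dial anticlockwise, fully back to its zero stop. Then take the test probe from its stand and press the seal pin in the lid of every canister fully down with the probe's tip: a tight canister keeps its pin down, a leaky one lets it spring back up. Stand every leaky canister upright in the white set-aside tray, leave the tight ones where they stand, hang the probe back in its stand, and do not knock over anything.

Things in the scene. Friction and masses are not known exactly. Their poses are not given: they have to be found in the camera images.
- cana_mid (a point): centre of one canister, half-way up its axis (37.5 mm above its underside). All canisters look alike: upright brushed-steel cylinder 56 mm in diameter, 75 mm high with its grey lid, 200 to 420 g, z axis up; loose. None when this canister is absent
- capa: seal pin of that canister (same letter): white round pin 16 mm in diameter at the bottom of a round recess, 22 mm across, in the middle of the lid. Origin at the centre of the pin's top face, which starts 72 mm above the canister's underside (3 mm below the lid's rim) and goes down 6 mm when pressed home. Only the probe's thin tip should press it, not the gripper
- pina (a joint): how far that pin is pressed down, m: 0 up, 0.006 fully down. It needs up to about 6 N to reach the bottom. On a tight canister it stays down at about 0.006; on a leaky one it springs back up to about 0.0015 as soon as the probe leaves it. Looks do not tell which is which; there is at least one of each
- canb_mid (a point): centre of one canister, half-way up its axis (37.5 mm above its underside). All canisters look alike: upright brushed-steel cylinder 56 mm in diameter, 75 mm high with its grey lid, 200 to 420 g, z axis up; loose. None when this canister is absent
- capb: seal pin of that canister (same letter): white round pin 16 mm in diameter at the bottom of a round recess, 22 mm across, in the middle of the lid. Origin at the centre of the pin's top face, which starts 72 mm above the canister's underside (3 mm below the lid's rim) and goes down 6 mm when pressed home. Only the probe's thin tip should press it, not the gripper
- pinb (a joint): how far that pin is pressed down, m: 0 up, 0.006 fully down. It needs up to about 6 N to reach the bottom. On a tight canister it stays down at about 0.006; on a leaky one it springs back up to about 0.0015 as soon as the probe leaves it. Looks do not tell which is which; there is at least one of each
- canc_mid (a point): centre of one canister, half-way up its axis (37.5 mm above its underside). All canisters look alike: upright brushed-steel cylinder 56 mm in diameter, 75 mm high with its grey lid, 200 to 420 g, z axis up; loose. None when this canister is absent
- capc: seal pin of that canister (same letter): white round pin 16 mm in diameter at the bottom of a round recess, 22 mm across, in the middle of the lid. Origin at the centre of the pin's top face, which starts 72 mm above the canister's underside (3 mm below the lid's rim) and goes down 6 mm when pressed home. Only the probe's thin tip should press it, not the gripper
- pinc (a joint): how far that pin is pressed down, m: 0 up, 0.006 fully down. It needs up to about 6 N to reach the bottom. On a tight canister it stays down at about 0.006; on a leaky one it springs back up to about 0.0015 as soon as the probe leaves it. Looks do not tell which is which; there is at least one of each
- cand_mid (a point): centre of one canister, half-way up its axis (37.5 mm above its underside). All canisters look alike: upright brushed-steel cylinder 56 mm in diameter, 75 mm high with its grey lid, 200 to 420 g, z axis up; loose. None when this canister is absent
- capd: seal pin of that canister (same letter): white round pin 16 mm in diameter at the bottom of a round recess, 22 mm across, in the middle of the lid. Origin at the centre of the pin's top face, which starts 72 mm above the canister's underside (3 mm below the lid's rim) and goes down 6 mm when pressed home. Only the probe's thin tip should press it, not the gripper
- pind (a joint): how far that pin is pressed down, m: 0 up, 0.006 fully down. It needs up to about 6 N to reach the bottom. On a tight canister it stays down at about 0.006; on a leaky one it springs back up to about 0.0015 as soon as the probe leaves it. Looks do not tell which is which; there is at least one of each
- cane_mid (a point): centre of one canister, half-way up its axis (37.5 mm above its underside). All canisters look alike: upright brushed-steel cylinder 56 mm in diameter, 75 mm high with its grey lid, 200 to 420 g, z axis up; loose. None when this canister is absent
- cape: seal pin of that canister (same letter): white round pin 16 mm in diameter at the bottom of a round recess, 22 mm across, in the middle of the lid. Origin at the centre of the pin's top face, which starts 72 mm above the canister's underside (3 mm below the lid's rim) and goes down 6 mm when pressed home. Only the probe's thin tip should press it, not the gripper
- pine (a joint): how far that pin is pressed down, m: 0 up, 0.006 fully down. It needs up to about 6 N to reach the bottom. On a tight canister it stays down at about 0.006; on a leaky one it springs back up to about 0.0015 as soon as the probe leaves it. Looks do not tell which is which; there is at least one of each
- dial (a joint): tally dial's knob, rad: 0 at the zero stop, grows clockwise seen from above (turn anticlockwise to zero it), range 0 to 3.3; friction about 0.04 N m, it stays where it is left
- dial_grip (a point): on the knob's upright axis, at the height to grip it, 67 mm above the table. The knob is a black bar grip 42 mm long, 14 mm thick, 32 mm high (top 74 mm above the table) on a 44 mm disc, on a fixed grey box 100 x 100 x 30 mm with a white dial face. This frame turns with the knob: the bar runs along its x axis
- probe_tip (a point): lower end of the test probe: steel shaft 8 mm in diameter with a 6 mm tip. Probe's z axis runs up from the tip along the probe: shaft to 70 mm, round black flange 40 mm across and 6 mm thick from 70 to 76 mm, square black handle 24 x 24 mm from 76 to 138 mm (flat faces across the probe's x and y). 120 g, loose, starts hanging upright in its stand
- stand_hole (a point): centre of the 23 mm hole in the top plate of the fixed steel probe stand, on the plate's upper face, 90 mm above the table. The plate is 70 x 70 x 8 mm on four legs. In its place the probe hangs tip down through the hole with its flange on the plate (tip 20 mm above the table)
- tray: fixed white set-aside tray, open on top, 120 mm along its x, 220 mm along its y, 24 mm high, walls and floor 4 mm. Origin at the centre of its underside, z up. There is room for two canisters side by side along y
- tin: bystander: flat-topped food tin with a paper label, 60 mm in diameter, 65 mm high, no seal pin, standing among the canisters; origin at the centre of its underside
- carton: bystander: cardboard carton 100 x 150 x 70 mm, origin at the centre of its underside
- sauce: bystander: glass jar 70 mm in diameter, 100 mm high, origin at the centre of its underside
Things that resemble listed ones, but are neither listed nor needed, are in the scene too. What is shaped like the part that bears stand_hole but blue or turquoise is not meant. There is more than one size of the part that bears probe_tip; the job needs the smaller.

How it is judged:
By the outcome, as a careful person would: the job done as asked, in the order asked, and still so for the second after the job is handed in, with the robot touching nothing.
Of cana, canc, cand only 2 to 3 are there at a start; the rules pass over those that are not, and their reading is None.
Of canb, cane only 1 to 2 are there at a start; the rules pass over those that are not, and their reading is None.
At some moment in a run one of cana, canb, canc, cand, cane may be knocked a few centimetres aside while the robot is not near it.
It also fails if it takes over 210 s, if anything falls off the work surface, if the arm or the gripper's body presses on something with over 40 N, if the wrist force passes 120 N, or if a joint passes its speed limit or range.

ROBOT

A 7-joint arm with a two-finger parallel gripper is mounted at the origin on the work surface. World frame = base frame: x ahead of the robot, y to its left, z up, the work surface at z = 0. Lengths are in mm, angles in degrees, forces in N, time in s.
With the tool pointing down it reaches from about 400 to 900 mm from the base axis. Payload 5.5 kg.
Tool frame: the origin (TCP) lies at the centre of the arm's flange, where the gripper is bolted on; the fingertips stand 173 mm ahead of it and the grasp point (between the pads) lies 155 mm ahead of it; z points along the fingers, y is the line along which they close (so a half turn about z gives the same grasp; the last joint's range is limited). The gripper opens to 85 mm and grips with 20 to 120 N. Pads are 22 mm wide; open, the fingers measure 114 mm over their backs; the gripper's body (76 mm by 85 mm) begins 54 mm behind the grasp point. The pads swing forward as they close: fully open they stand 13 mm farther back than shut.
Start: joints at [-60.951, 28.699, -24.465, 88.831, 12.651, 65.22, -12.049], TCP at [156.872, 630.783, 404.71] pointing down, gripper open.
Joint ranges: [-164.97, 164.97], [-17.58, 116.51], [-87.97, 89.64], [11.32, 138.91], [-80.73, 260.73], [10.89, 115.49], [-147.41, 147.41]. Speed limits (degrees/s): [147.25, 147.25, 180, 180, 180, 180, 180].

INTERFACE

Orientations are given as [roll, pitch, yaw] about the fixed x, y, z axes, in that order (R = Rz(yaw) Ry(pitch) Rx(roll)).
In Python, from station import status, vision, robot, trace, mark_of gives the robot as it stands.
- The arm moves only by the tool play_rows, never from a script. Its argument "plan" is a list that holds one entry, the list of rows, each a list of 4 numbers: the shift along the tool's x, y, z in m, then the turn about the tool's z in degrees. In form: [[[dx, dy, dz, spin], ...]]. A call has 1 to 10 rows; each row shifts and turns the commanded pose from where the row before left it, along the tool's axes as they then stand; what a row does not reach is not made up. A row lasts 1/10 s, in which the tool goes at most 50 mm and 8.59 degrees, less where a joint would pass 70% of its speed; a pose out of reach is approached as far as the arm can. A call with a gripper value outside its range is refused whole. "fingers" is the finger opening in m, from 0 to 0.0854, set as the call begins (left out, the last holds). The fingers move at their own pace and stop on an object; "force" is the grip in N (left out, the last holds). Time passes only in rows, so rows that do not move let the fingers close. It gives the time, the measured TCP pose, the force, the opening and the grip force at its end, in the units of the state.
- status.state(): the state, without advancing time (a new reading comes with each control period).
- vision.read_camera(name): name is "scene" or "top" or "wrist"; returns the picture (400x640x3 uint8, red, green, blue); there is no depth.
- vision.camera_params(name): a dict with "intrinsics" (3x3 intrinsics, pixels), "R" (3x3) and "t" (3): a world point X has camera coordinates R X + t. Camera axes: x right, y down, z forward; pixel columns grow to the right and rows downward; lengths in mm; the calibration is good to about 2 mm. A picture is of the moment at which its call begins: read the wrist's pose just before it. camera_params takes no time and is no camera call; for the wrist camera it gives the pose at the moment of the call.
- robot.sign_off(): hands the job in; it is judged then, once.
Trained networks look in the newest picture that a camera, given by its name, has taken for a name from the list of things; names that differ only in an ending like _2 or _b are one class to them, and where a whole thing is asked for, a point or a joint stands for the part that bears it (a point fixed in the world has none). Each returns a list of dicts, best first, with "score" (0 to 1); they miss things now and then, are a little off and sometimes report something else, mostly with a low value. They report only what shows in the picture. A call takes as long as a camera call. They do not tell look-alikes from the thing itself.
- trace(label, camera): "region" (400x640 bool, what is visible of it) and "extent" ([left, top, right, bottom] in pixels, round what is visible of it).
- mark_of(label, camera): "point" ([column, row] in pixels: a listed point, or the origin of a listed thing).
The state is a dict: "time_s": time; "qpos": joint angles; "dq": joint speeds; "effort": joint torques, N m; "eef_pos": TCP position; "orientation": TCP orientation; "ft_force": force on the tool from outside, world axes, zero at the start; "moment": the same for the moment, N m; "gripper_width": finger opening in mm; "finger_force": force on a finger pad.
Only numpy, scipy, OpenCV 4.12 (cv2) and the standard library are available. Lean on these libraries where they do the work, as an engineer would, in place of code of your own. Each camera call takes 0.05 s, during which the arm holds its last target. There are 200 camera calls.

## Working session

There is one attempt and no reset: what is moved stays moved. The work goes in short steps, Python scripts to look and compute and a tool call to move; the robot and the scene stay as the last step left them, time stands still between calls to the robot, and variables do not carry over. Pictures are saved under pics/ and viewed, at most 14 in all, crops included, and the job is handed in when it is done.

Besides the shell and the picture viewer there is one more tool, called in YAML: its name, and indented under it one key for each argument. play_rows: Moves the arm, as the interface text tells. Its arguments: {"type":"object","properties":{"plan":{"type":"array","items":{"type":"array","items":{"type":"array","items":{"type":"number"}}}},"fingers":{"type":"number"},"force":{"type":"number"}},"required":["plan"]}

```bash
mkdir -p pics; ls; python3 - <<'E'
from station import status, vision, robot, trace, mark_of
import cv2
s=status.state(); print(s)
for n in ["scene","top"]:
    im=vision.read_camera(n); cv2.imwrite(f"pics/{n}0.png",im[:,:,::-1])
    p=vision.camera_params(n); print(n,p)
print(vision.camera_params("wrist"))
E
```

```text
pics
{'time_s': 0.0, 'qpos': array([-60.95203571,  28.75401921, -24.45042224,  88.89284977,
        12.65027881,  65.21864884, -12.05141091]), 'dq': array([-0.11859377,  0.06848106, -0.00133718, -0.03464333,  0.09354899,
        0.01618683,  0.02392362]), 'effort': array([ 1.74834413e-04, -5.69513261e+01, -5.81565902e+00, -2.80947465e+01,
        1.07688666e-02,  1.19104207e-02,  6.96362179e-06]), 'eef_pos': array([156.88445079, 630.41113862, 403.64218359]), 'orientation': array([-1.79887540e+02, -3.14454340e-03,  1.66030758e+02]), 'ft_force': array([-0.17765447,  0.27354635,  0.6463205 ]), 'moment': array([-0.02899446, -0.00536814, -0.06812298]), 'finger_force': 0.0, 'gripper_width': 85.40835519401594}
scene {'intrinsics': array([[393.16646385,   0.        , 317.95476228],
       [  0.        , 393.16646385, 196.76258993],
       [  0.        ,   0.        ,   1.        ]]), 'R': array([[-0.63542409,  0.77216061,  0.002054  ],
       [ 0.62356819,  0.51471009, -0.58841841],
       [-0.45541073, -0.37261443, -0.80855399]]), 't': array([ 258.01578685, -314.61372174, 1422.81728685])}
top {'intrinsics': array([[363.22522724,   0.        , 321.08256981],
       [  0.        , 363.22522724, 189.36315328],
       [  0.        ,   0.        ,   1.        ]]), 'R': array([[ 0.02631112, -0.9996033 ,  0.01004852],
       [-0.9912357 , -0.02739   , -0.1292346 ],
       [ 0.12945856, -0.00656015, -0.99156313]]), 't': array([  54.51628723,  513.7099899 , 1095.4570075 ])}
{'intrinsics': array([[298.05675907,   0.        , 318.527352  ],
       [  0.        , 298.05675907, 201.34177306],
       [  0.        ,   0.        ,   1.        ]]), 'R': array([[ 0.24134319,  0.97043565, -0.00284919],
       [ 0.91820319, -0.22740097,  0.3243327 ],
       [ 0.31409611, -0.08089162, -0.94593878]]), 't': array([-648.12377554,  -42.08457152,  380.80258532])}
```

View pics/scene0.png

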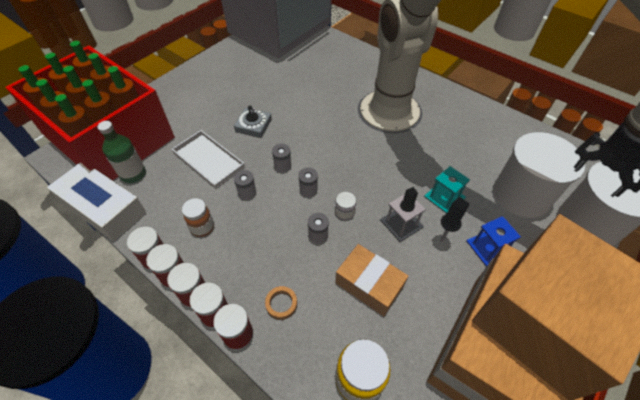

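View pics/top0.png

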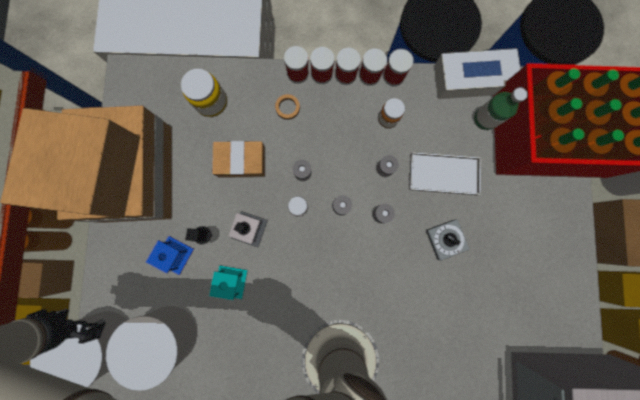

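The scene shows four canisters at top-view pixels (302,169), (388,165), (342,205) and (385,213), with the tin at (297,206). The dial is at (450,239), the tray at (445,174), the steel stand with the small probe at (243,228), and a bigger loose probe at (200,235).

```bash
cat > h.py <<'E'
import numpy as np, cv2
from station import status, vision, robot, trace, mark_of
def ray(px,P):
    K=P["intrinsics"];R=P["R"];t=P["t"]
    d=R.T@np.linalg.solve(K,[px[0],px[1],1.]); return -R.T@t,d
def at_z(px,z,P):
    c,d=ray(px,P); return c+d*(z-c[2])/d[2]
def tri(obs):
    A=np.zeros((3,3));b=np.zeros(3)
    for px,P in obs:
        c,d=ray(px,P);d=d/np.linalg.norm(d);M=np.eye(3)-np.outer(d,d);A+=M;b+=M@c
    return np.linalg.solve(A,b)
def proj(X,P):
    c=P["R"]@np.asarray(X,float)+P["t"];u=P["intrinsics"]@c;return u[:2]/u[2]
def totool(v):
    """world displacement (mm) -> tool axes (m)"""
    from scipy.spatial.transform import Rotation as Ro
    return Ro.from_euler('xyz',status.state()["orientation"],degrees=True).as_matrix().T@np.asarray(v,float)/1000
E
python3 - <<'E'
from h import *
np.set_printoptions(precision=1,suppress=True)
H=dict(cana_mid=37.5,capa=72,dial_grip=67,probe_tip=20,stand_hole=90,tray=0,tin=0,carton=0,sauce=0)
for n in ["top","scene"]:
    vision.read_camera(n);P=vision.camera_params(n)
    for l,z in H.items():
        print(n,l,[(round(r["score"],2),np.array(r["point"]),at_z(r["point"],z,P)) for r in mark_of(l,n) if r["score"]>.2])
E
```

```text
top cana_mid [(0.87, array([301.7, 171.9]), array([564.6, 130.1,  37.5]))]
top capa [(0.52, array([303.5, 165.9]), array([577. , 123.6,  72. ]))]
top dial_grip []
top probe_tip [(0.88, array([210.7, 233.9]), array([365.9, 405. ,  20. ])), (0.59, array([387.7, 164.7]), array([ 598.6, -141.2,   20. ]))]
top stand_hole [(0.84, array([163.8, 258.6]), array([292.2, 513.9,  90. ])), (0.68, array([222.9, 283.2]), array([227.7, 340.9,  90. ])), (0.63, array([245.9, 227.2]), array([387.8, 284. ,  90. ]))]
top tray [(0.8, array([438.8, 174.8]), array([ 574.2, -310.3,    0. ])), (0.35, array([240.9, 158.2]), array([610.6, 329.5,   0. ]))]
top tin [(0.66, array([300.8, 206.3]), array([460.3, 131.1,   0. ]))]
top carton [(0.69, array([303.8, 168.5]), array([582.6, 125.6,   0. ])), (0.68, array([242.5, 158. ]), array([611.4, 324.4,   0. ])), (0.24, array([439. , 173.2]), array([ 579.5, -311. ,    0. ]))]
top sauce [(0.61, array([385.2, 116.9]), array([ 762.5, -136.4,    0. ]))]
scene cana_mid [(0.81, array([318.5, 226.2]), array([562.6, 130.7,  37.5]))]
scene capa [(0.45, array([317.1, 222. ]), array([571.4, 132.9,  72. ]))]
scene dial_grip [(0.56, array([249.7, 106.7]), array([ 358.3, -338.9,   67. ]))]
scene probe_tip [(0.95, array([442.1, 240.5]), array([373.4, 415.5,  20. ])), (0.68, array([400.5, 217.9]), array([383.4, 287.2,  20. ]))]
scene stand_hole [(0.83, array([405.1, 204.5]), array([384.9, 288.7,  90. ])), (0.79, array([499.8, 232.9]), array([305.6, 525.2,  90. ])), (0.71, array([452.2, 177.6]), array([219.1, 342.4,  90. ]))]
scene tray [(0.61, array([206.3, 158.3]), array([ 576.8, -331.6,    0. ]))]
scene tin [(0.8, array([343.8, 212.9]), array([461.6, 144.4,   0. ]))]
scene carton [(0.71, array([369., 283.]), array([595.2, 328.7,   0. ]))]
scene sauce [(0.65, array([201.3, 223.6]), array([ 753.3, -150.7,   -0. ]))]
```

play_rows:
  plan:
    - [[-0.034,-0.028,0,0],[-0.034,-0.028,0,0],[-0.034,-0.028,0,0],[-0.034,-0.028,0,0],[-0.034,-0.028,0,0],[-0.034,-0.028,0,0],[-0.034,-0.028,0,0],[-0.034,-0.028,0,0],[-0.034,-0.028,0,0],[-0.034,-0.028,0,0]]

```text
time_s: 2.1
eef_pos: [420.0, 275.5, 405.1]
orientation: [180.0, 0.0, 166.0]
ft_force: [1.4, 0.4, -0.6]
gripper_width: 85.4
finger_force: 0.0
```

play_rows:
  plan:
    - [[-0.034,-0.028,0,0],[-0.034,-0.028,0,0],[-0.034,-0.028,0,0],[-0.034,-0.028,0,0],[0,0,0,0],[0,0,0,0]]

```text
time_s: 2.7
eef_pos: [524.7, 134.3, 404.6]
orientation: [180.0, -0.0, 165.9]
ft_force: [-0.1, 0.1, -0.6]
gripper_width: 85.4
finger_force: 0.0
```

```bash
python3 - <<'E'
from h import *
s=status.state();P=vision.camera_params("wrist");im=vision.read_camera("wrist")
print(s["eef_pos"],s["orientation"],s["qpos"]); np.save("w1.npy",P,allow_pickle=True)
cv2.imwrite("pics/w1.png",im[:,:,::-1]); print(P)
E
```

```text
[524.65813107 134.32512061 404.57380243] [ 1.79999172e+02 -1.63846051e-02  1.65857710e+02] [ -9.294791    16.12654883  -9.42786887 104.97510203   3.02674497
  59.15367681  55.94615408]
{'intrinsics': array([[298.05675907,   0.        , 318.527352  ],
       [  0.        , 298.05675907, 201.34177306],
       [  0.        ,   0.        ,   1.        ]]), 'R': array([[ 0.24435326,  0.9696857 , -0.00105654],
       [ 0.91741432, -0.2308281 ,  0.32414404],
       [ 0.31407397, -0.08017494, -0.94600715]]), 't': array([-257.62546376, -491.91782681,  225.87042135])}
```

View pics/w1.png

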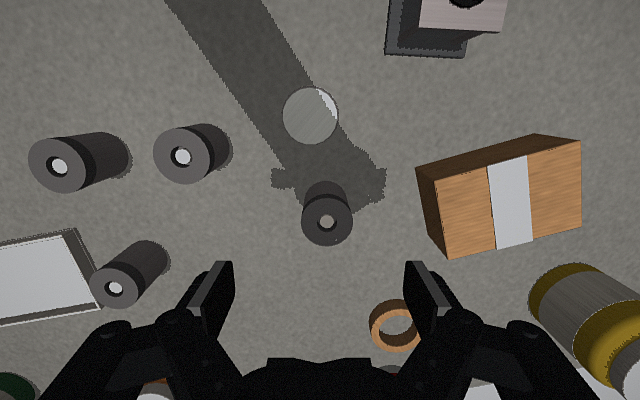

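The wrist view shows pins at (60,166), (183,156), (327,221) and (116,288), and the flat tin at (310,115) with no pin.

```bash
python3 - <<'E'
from h import *
np.set_printoptions(precision=1,suppress=True)
P=np.load("w1.npy",allow_pickle=True).item()
for p in [(60,166),(183,156),(327,221),(116,288)]: print(at_z(p,72,P))
print(at_z((310,115),65,P))
T=vision.camera_params("top")
for p in [(302,169),(388,164),(342,205),(385,213)]: print(at_z(p,72,T))
print("cam",-P["R"].T@P["t"])
for t in [(358,-339,67),(565,130,37.5)]:print(totool(np.array(t)-status.state()["eef_pos"]))
E
```

```text
[ 441.3 -119.1   72. ]
[462.5   7.4  72. ]
[567.4 132.3  72. ]
[ 589.9 -130.6   72. ]
[455.5 142.2  65. ]
[567.4 127.8  72. ]
[ 590.1 -132.2   72. ]
[461.7   5.   72. ]
[ 441.2 -123.6   72. ]
cam [443.3 154.4 372.9]
[ 0.  -0.5  0.3]
[-0.   0.   0.4]
```

play_rows:
  plan:
    - [[0.004,-0.045,0.005,0],[0.004,-0.045,0.005,0],[0.004,-0.045,0.005,0],[0.004,-0.045,0.005,0],[0.004,-0.045,0.005,0],[0.004,-0.045,0.005,0],[0.004,-0.045,0.005,0],[0.004,-0.045,0.005,0],[0.004,-0.045,0.005,0],[0.004,-0.045,0.005,0]]

```text
time_s: 3.75
eef_pos: [376.9, -291.2, 354.9]
orientation: [180.0, 0.1, 166.3]
ft_force: [0.3, -0.6, 0.7]
gripper_width: 85.2
finger_force: 0.0
```

play_rows:
  plan:
    - [[0.004,-0.045,0,0],[0,0,0,0],[0,0,0,0]]

```text
time_s: 4.05
eef_pos: [362.3, -333.7, 354.6]
orientation: [180.0, 0.0, 166.0]
ft_force: [-0.4, 0.6, -0.5]
gripper_width: 85.1
finger_force: 0.0
```

```bash
python3 - <<'E'
from h import *
s=status.state();P=vision.camera_params("wrist");im=vision.read_camera("wrist")
print(s["eef_pos"],s["orientation"],s["qpos"]); np.save("w2.npy",P,allow_pickle=True)
cv2.imwrite("pics/w2.png",im[:,:,::-1]); 
for r in mark_of("dial_grip","wrist"): print(r, at_z(r["point"],67,P))
E
```

```text
[ 362.32549251 -333.71161015  354.63560424] [1.79958959e+02 1.10943089e-03 1.66023252e+02] [ 30.91974752  14.44208703   9.91669744 114.82487926  -3.21604907
  51.00152118 118.57816252]
```

View pics/w2.png

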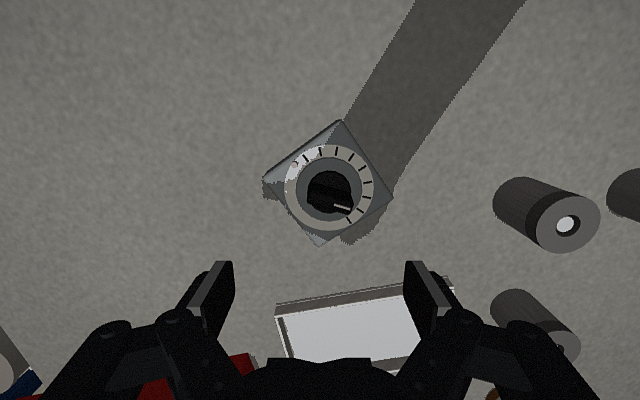

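The dial is at (330,187) with its bar pointing to the lower right. I need a crop to read its angle.

```bash
python3 - <<'E'
from h import *
np.set_printoptions(precision=1,suppress=True)
im=cv2.imread("pics/w2.png")[115:260,250:410]
im=cv2.resize(im,None,fx=4,fy=4,interpolation=cv2.INTER_CUBIC); im=cv2.convertScaleAbs(im,alpha=1.8,beta=20)
cv2.imwrite("pics/w2c.png",im)
P=np.load("w2.npy",allow_pickle=True).item()
for p,z in [((333,187),42),((330,187),67),((341,120),30),((265,185),30),((393,198),30),((317,245),30)]: print(p,at_z(p,z,P))
E
```

```text
(333, 187) [ 363.4 -319.9   42. ]
(330, 187) [ 355.4 -322.    67. ]
(341, 120) [ 304.2 -297.8   30. ]
(265, 185) [ 348.1 -387.    30. ]
(393, 198) [ 393.4 -262.6   30. ]
(317, 245) [ 426.9 -352.1   30. ]
```

View pics/w2c.png

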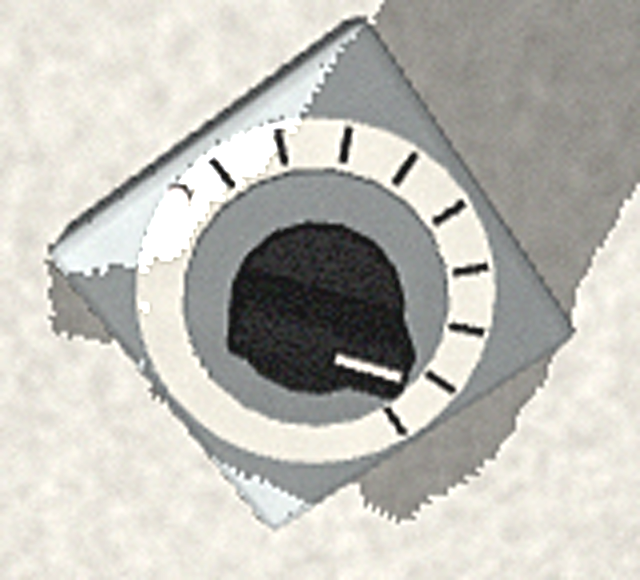

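```bash
python3 - <<'E'
from h import *
np.set_printoptions(precision=1,suppress=True)
P=np.load("w2.npy",allow_pickle=True).item()
f=lambda c,z:at_z((250+c[0]/4,115+c[1]/4),z,P)
c=f((316,291),31);print(c)
a,b=f((335,357),74),f((405,380),74);print(a,b,np.degrees(np.arctan2(*(b-a)[1::-1])))
for q in [(180,190),(222,173),(282,147),(347,145),(405,168),(449,212),(471,268),(466,330),(440,384),(396,421)]:
    d=f(q,31)-c;print(np.degrees(np.arctan2(d[1],d[0])),np.hypot(*d[:2]))
E
```

```text
[ 366.4 -324.3   31. ]
[ 369.6 -322.2   74. ] [ 378.7 -308.2   74. ] 56.918471056714054
-141.43372962281666 42.82156194994074
-156.13673915194244 38.3498368453632
179.42444026643633 37.72665926378057
155.12353539241573 37.8734148773176
131.66410923426588 38.19435389168548
107.9380842656976 38.77735534312293
84.82601353140934 39.63907668740867
60.93110378548661 40.15418888599846
38.29576117824823 41.39660548603695
17.099104609821428 41.79598776687887
```

play_rows:
  plan:
    - [[0,0,0.008,8.4],[0,0,0.008,8.4],[0,0,0.008,8.4],[0,0,0.008,8.4],[0,0,0.008,8.4],[0,0,0.008,8.4],[0,0,0.008,8.4],[0,0,0.008,8.4],[0,0,0,8.4],[0,0,0,8.4]]

```text
time_s: 5.15
eef_pos: [363.3, -331.9, 290.4]
orientation: [-180.0, -0.1, 81.9]
ft_force: [-0.5, -1.7, 0.8]
gripper_width: 85.7
finger_force: 0.0
```

play_rows:
  plan:
    - [[0,0,0,8.4],[0,0,0,8.4],[0,0,0,8.2],[0,0,0,0],[0,0,0,0]]

```text
time_s: 5.65
eef_pos: [363.0, -332.8, 290.7]
orientation: [-180.0, -0.0, 57.4]
ft_force: [0.0, -0.3, -0.2]
gripper_width: 85.1
finger_force: 0.0
```

```bash
python3 - <<'E'
from h import *
s=status.state();P=vision.camera_params("wrist");im=vision.read_camera("wrist")
print(s["eef_pos"],s["orientation"],s["qpos"]); np.save("w3.npy",P,allow_pickle=True)
cv2.imwrite("pics/w3.png",im[:,:,::-1]); print(mark_of("dial_grip","wrist"))
print(totool(np.array([366.5,-324,222])-s["eef_pos"]), proj([366.5,-324,74],P),proj([366.5,-324,31],P))
E
```

```text
[ 362.99973307 -332.75965261  290.65093744] [-1.79987523e+02 -4.24483602e-02  5.74258636e+01] [ 13.69013161  22.22063816  30.79196403 118.16815396 -16.33408545
  43.69221559  21.96846928]
[{'point': [319.8, 214.9], 'score': 0.97}]
[ 0.00922219 -0.00178436  0.0686564 ] [315.66976294 216.30497615] [316.21476434 196.32503535]
```

View pics/w3.png

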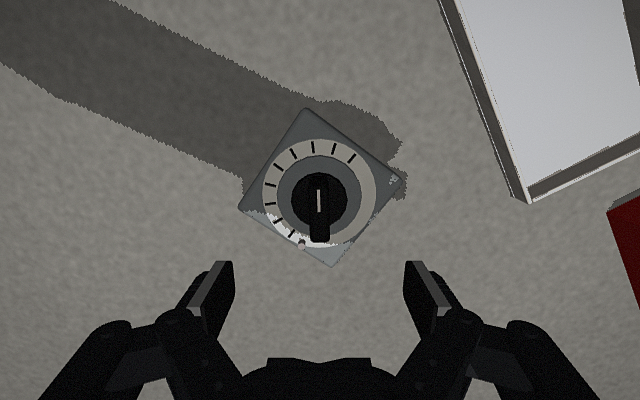

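play_rows:
  plan:
    - [[0.004,0.001,0.015,0],[0.004,0,0.018,0],[0,0,0.018,0],[0,0,0.018,0],[0,0,0,0],[0,0,0,0]]
  fingers: 0.05

```text
time_s: 6.35
eef_pos: [367.1, -328.1, 221.8]
orientation: [-180.0, -0.0, 57.1]
ft_force: [-0.7, 0.2, 0.3]
gripper_width: 50.2
finger_force: 0.0
```

play_rows:
  plan:
    - [[0,0,0,0],[0,0,0,0],[0,0,0,0],[0,0,0,0],[0,0,0,0],[0,0,0,0],[0,0,0,0]]
  fingers: 0.0
  force: 40

```text
time_s: 7.05
eef_pos: [366.7, -327.8, 222.5]
orientation: [-180.0, -0.1, 57.0]
ft_force: [-3.5, 2.6, 8.7]
gripper_width: 13.3
finger_force: 39.8
```

play_rows:
  plan:
    - [[0,0,0,-7],[0,0,0,-8],[0,0,0,-8],[0,0,0,-8],[0,0,0,-8],[0,0,0,-8],[0,0,0,-8],[0,0,0,-8],[0,0,0,-8],[0,0,0,-8]]

```text
time_s: 8.05
eef_pos: [370.0, -327.0, 222.6]
orientation: [179.8, 0.2, 136.5]
ft_force: [7.1, 5.0, -3.1]
gripper_width: 13.3
finger_force: 38.9
```

play_rows:
  plan:
    - [[0,0,0,-8],[0,0,0,-8],[0,0,0,-5],[0,0,0,0],[0,0,0,0]]

```text
time_s: 8.55
eef_pos: [370.5, -326.1, 222.6]
orientation: [179.8, 0.3, 157.2]
ft_force: [8.9, 6.4, -1.4]
gripper_width: 13.5
finger_force: 39.3
```

play_rows:
  plan:
    - [[0,0,0,0],[0,0,0,0],[0,0,-0.02,0],[0,0,-0.03,0]]
  fingers: 0.05

```text
time_s: 8.95
eef_pos: [365.8, -327.9, 270.9]
orientation: [180.0, -0.3, 157.0]
ft_force: [0.8, -0.0, -0.9]
gripper_width: 49.7
finger_force: 0.0
```

play_rows:
  plan:
    - [[0,0,0,8.5],[0,0,0,8.5],[0,0,0,8.5],[0,0,0,8.5],[0,0,0,8.5],[0,0,0,8.5],[0,0,0,8.5],[0,0,0,8.5],[0,0,0,8.5],[0,0,0,8.5]]

```text
time_s: 9.95
eef_pos: [366.6, -328.6, 271.9]
orientation: [-180.0, 0.0, 71.6]
ft_force: [-1.2, -0.2, 0.4]
gripper_width: 50.0
finger_force: 0.0
```

play_rows:
  plan:
    - [[0,0,0,8.5],[0,0,0,8.5],[0,0,0,8.5],[0,0,0,8.5],[0,0,0,8.5],[0,0,0,8.5],[0,0,0,8.5],[0,0,0,8.5],[0,0,0,8.5],[0,0,0,8.5]]

```text
time_s: 10.95
eef_pos: [366.7, -328.5, 272.0]
orientation: [180.0, -0.0, -13.4]
ft_force: [-1.0, 0.4, -0.2]
gripper_width: 49.7
finger_force: 0.0
```

play_rows:
  plan:
    - [[0,0,0,8.5],[0,0,0,1.5],[0,0,0,0],[0,0,0,0]]

```text
time_s: 11.35
eef_pos: [367.1, -328.2, 271.8]
orientation: [180.0, -0.0, -22.8]
ft_force: [-0.2, -0.0, -0.2]
gripper_width: 49.9
finger_force: 0.0
```

```bash
python3 - <<'E'
from h import *
s=status.state();P=vision.camera_params("wrist");im=vision.read_camera("wrist")
print(s["eef_pos"],s["orientation"],s["qpos"]); np.save("w4.npy",P,allow_pickle=True)
cv2.imwrite("pics/w4.png",im[:,:,::-1]); print(mark_of("dial_grip","wrist"))
E
```

```text
[ 367.05457814 -328.19625922  271.78495146] [ 1.79997353e+02 -9.62330908e-04 -2.28189186e+01] [  3.04871253  27.68470358  43.81737147 119.08758404 -27.7690664
  43.6577627  -48.56221499]
[{'point': [314.1, 239.5], 'score': 0.93}]
```

View pics/w4.png

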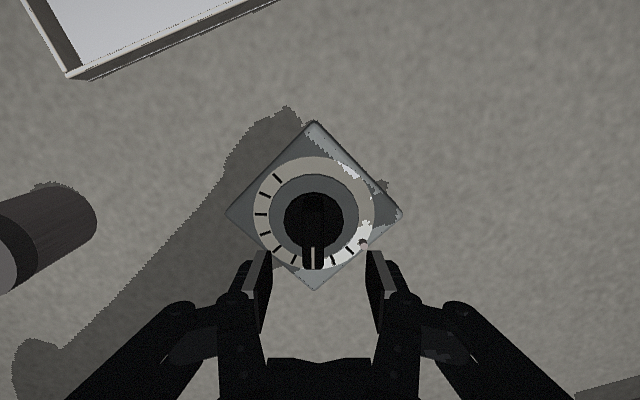

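The knob now sits at (313,238) and its pointer faces the bottom at (312,258), one or two ticks short of the zero side. I'll grip it again and turn the rest.

play_rows:
  plan:
    - [[0.002,-0.003,0.01,0],[0,0,0.02,0],[0,0,0.02,0],[0,0,0,0],[0,0,0,0]]

```text
time_s: 11.95
eef_pos: [369.9, -326.1, 221.3]
orientation: [-180.0, 0.1, -23.0]
ft_force: [-0.4, -1.0, -0.2]
gripper_width: 49.9
finger_force: 0.0
```

play_rows:
  plan:
    - [[0,0,0,0],[0,0,0,0],[0,0,0,0],[0,0,0,0],[0,0,0,0],[0,0,0,0]]
  fingers: 0.0

```text
time_s: 12.55
eef_pos: [370.8, -326.0, 222.6]
orientation: [-179.9, -0.1, -22.9]
ft_force: [-0.2, 2.6, 5.5]
gripper_width: 13.5
finger_force: 40.1
```

play_rows:
  plan:
    - [[0,0,0,-6],[0,0,0,-8],[0,0,0,-8],[0,0,0,-8],[0,0,0,-8],[0,0,0,-5],[0,0,0,-2],[0,0,0,0],[0,0,0,0]]

```text
time_s: 13.45
eef_pos: [371.0, -324.4, 222.6]
orientation: [-179.8, -0.1, 22.1]
ft_force: [-0.3, 7.7, 9.5]
gripper_width: 13.3
finger_force: 40.8
```

```bash
python3 - <<'E'
from h import *
s=status.state();print(s["moment"],s["ft_force"],s["orientation"])
E
```

```text
[ 1.57984822 -0.04967247 -0.23350131] [-0.31913827  7.73828443  9.47544225] [-1.79822919e+02 -1.47567310e-01  2.20780530e+01]
```

play_rows:
  plan:
    - [[0,0,0,-2],[0,0,0,0],[0,0,0,0]]

```text
time_s: 13.75
eef_pos: [370.9, -324.4, 222.6]
orientation: [-179.8, -0.2, 23.9]
ft_force: [0.4, 8.3, 10.7]
gripper_width: 13.7
finger_force: 49.7
```

```bash
python3 - <<'E'
from h import *
s=status.state();print(s["moment"],s["ft_force"],s["orientation"])
E
```

```text
[ 1.68543307 -0.15447009 -1.1474354 ] [ 0.41655892  8.34952484 10.68393319] [-179.81714391   -0.18477826   23.90277597]
```

play_rows:
  plan:
    - [[0,0,0,-3],[0,0,0,0],[0,0,0,0]]

```text
time_s: 14.05
eef_pos: [371.3, -324.3, 222.6]
orientation: [-179.8, -0.2, 26.9]
ft_force: [1.3, 8.0, 10.0]
gripper_width: 13.2
finger_force: 76.2
```

```bash
python3 - <<'E'
from h import *
s=status.state();print(s["moment"],s["ft_force"],s["orientation"])
E
```

```text
[ 1.8122826  -0.39779051 -1.35774686] [1.31896017 8.00719015 9.97168428] [-179.83662124   -0.23682516   26.88603613]
```

play_rows:
  plan:
    - [[0,0,0,3],[0,0,0,0],[0,0,0,0],[0,0,-0.04,0],[0,0,-0.05,0],[0,0,-0.05,0],[0,0,-0.02,0],[0,0,0,0]]
  fingers: 0.085

```text
time_s: 14.85
eef_pos: [371.0, -327.4, 385.4]
orientation: [179.7, -0.3, 24.1]
ft_force: [-0.7, 0.1, 0.1]
gripper_width: 85.2
finger_force: 0.0
```

```bash
python3 - <<'E'
from h import *
s=status.state();print(s["eef_pos"],s["orientation"],s["qpos"])
for v in [(110,330,0),(-95,260,0)]:print(totool(v))
vision.read_camera("wrist");P=vision.camera_params("wrist");print(mark_of("dial_grip","wrist"),mark_of("dial","wrist"))
E
```

```text
[ 370.98502436 -327.37829712  385.35105648] [179.65675463  -0.26544717  24.0768858 ] [  7.25964977  13.9460453   35.92240239 113.71587123 -10.08116729
  54.90900099 -17.77721594]
[ 0.23505487 -0.2564157  -0.00044712]
[ 0.01933507 -0.27613168 -0.00156468]Traceback (most recent call last):
  File "<stdin>", line 4, in <module>
ValueError: it knows: cana_mid, canb_mid, canc_mid, cand_mid, cane_mid, capa, capb, capc, capd, cape, carton, dial_grip, probe_tip, sauce, stand_hole, tin, tray
```

```bash
python3 - <<'E'
from h import *
P=vision.camera_params("wrist");im=vision.read_camera("wrist")
np.save("w5.npy",P,allow_pickle=True)
u=proj([370,-325,50],P).astype(int);print(u);x0,y0=u-60
im=im[y0:y0+120,x0:x0+120]
im=cv2.resize(im,None,fx=5,fy=5,interpolation=cv2.INTER_CUBIC); im=cv2.convertScaleAbs(im,alpha=1.8,beta=20)
cv2.imwrite("pics/w5.png",im[:,:,::-1])
E
```

```text
[317 183]
```

View pics/w5.png

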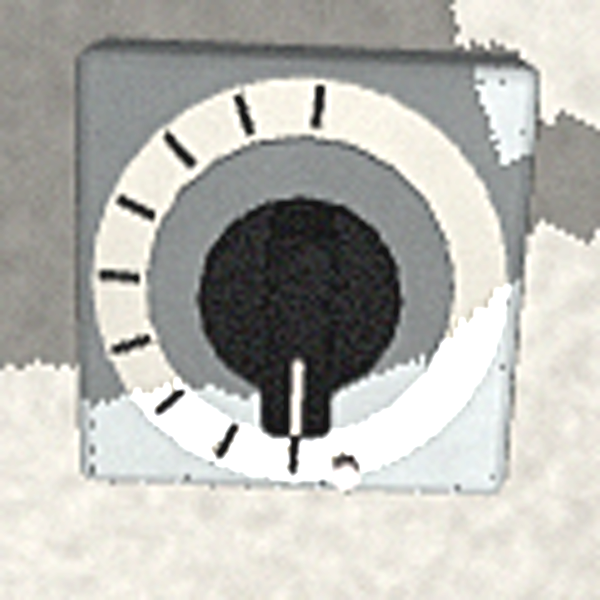

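The pointer at (295,435) sits on the first tick at (293,455), so the dial is at zero. Next is the probe.

play_rows:
  plan:
    - [[0.029,-0.032,0,0],[0.029,-0.032,0,0],[0.029,-0.032,0,0],[0.029,-0.032,0,0],[0.029,-0.032,0,0],[0.029,-0.032,0,0],[0.029,-0.032,0,0],[0.029,-0.032,0,0],[0.003,-0.046,0,0],[0.003,-0.046,0,0]]

```text
time_s: 16.0
eef_pos: [445.1, 90.2, 379.7]
orientation: [180.0, 0.2, 24.0]
ft_force: [0.8, -0.2, -0.5]
gripper_width: 85.0
finger_force: 0.0
```

play_rows:
  plan:
    - [[0.003,-0.046,0,0],[0.003,-0.046,0,0],[0.003,-0.046,0,0],[0.003,-0.046,0,0],[0,0,0,0],[0,0,0,0]]

```text
time_s: 16.6
eef_pos: [380.9, 262.2, 379.9]
orientation: [179.9, 0.2, 24.2]
ft_force: [0.6, -0.7, 0.1]
gripper_width: 84.8
finger_force: 0.0
```

```bash
python3 - <<'E'
from h import *
s=status.state();P=vision.camera_params("wrist");im=vision.read_camera("wrist")
print(s["eef_pos"],s["orientation"],s["qpos"]); np.save("w6.npy",P,allow_pickle=True)
cv2.imwrite("pics/w6.png",im[:,:,::-1])
for l,z in [("stand_hole",90),("probe_tip",20)]:
  for r in mark_of(l,"wrist"): print(l,r, at_z(r["point"],z,P))
E
```

```text
[380.88262303 262.17945933 379.90164462] [179.93632948   0.20595623  24.22872548] [ -46.83632821    9.45341989    9.88410178  117.20477845   -1.98431635
   53.7110819  -101.67425351]
stand_hole {'point': [186.7, 302.4], 'score': 0.89} [217.52414705 338.06244147  90.        ]
stand_hole {'point': [7.8, 156.9], 'score': 0.89} [301.74045778 522.17349006  90.        ]
probe_tip {'point': [233.2, 156.3], 'score': 0.78} [362.35647154 356.40718878  20.        ]
```

View pics/w6.png

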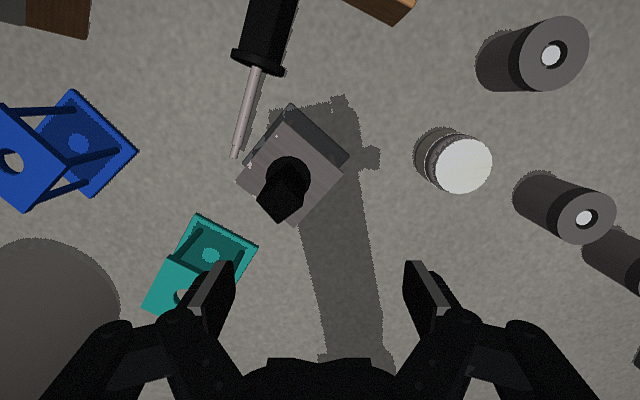

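The wrist view shows the stand with the small probe's handle at (285,190). The larger probe's tip is at (235,155) with its handle towards (270,20), which may mean it is lying or leaning, so I'll check it in the fixed cameras.

```bash
python3 - <<'E'
from h import *
a=vision.read_camera("scene")[150:290,340:540];b=vision.read_camera("top")[180:320,120:320]
a0=cv2.imread("pics/scene0.png")[150:290,340:540,::-1];b0=cv2.imread("pics/top0.png")[180:320,120:320,::-1]
o=np.vstack([np.hstack([a,b]),np.hstack([a0,b0])])
cv2.imwrite("pics/cmp.png",cv2.resize(o,None,fx=2,fy=2)[:,:,::-1])
E
```

```text
(no output)
```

View pics/cmp.png

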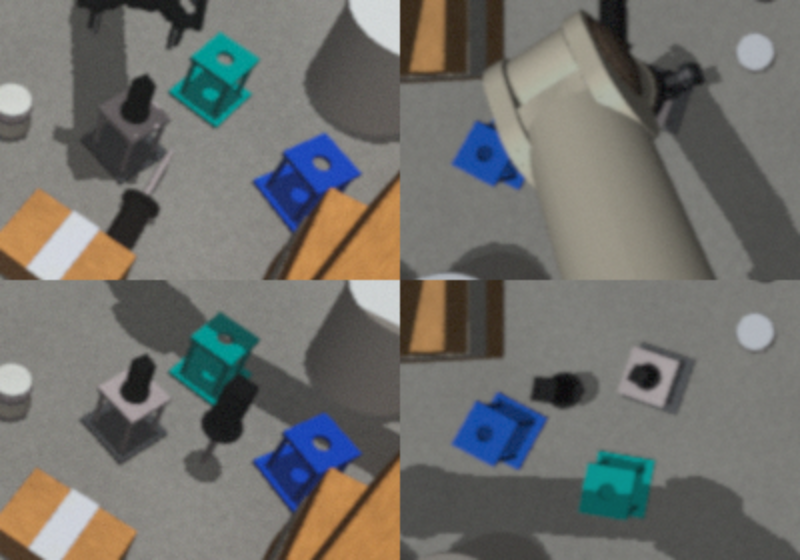

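The larger probe was balanced upright at the start and has since toppled beside the carton. The arm passed clear above it and the wrist force reading showed no contact. I'll fit the pose of the small probe from its silhouette.

```bash
cat > fit.py <<'E'
from h import *
from scipy.optimize import minimize
def model(x,y,yaw,zf,P,shape):
    m=np.zeros(shape,np.uint8);c,s=np.cos(yaw),np.sin(yaw)
    box=[[x+12*(a*c-b*s),y+12*(a*s+b*c),zf+h] for a,b in [(1,1),(1,-1),(-1,-1),(-1,1)] for h in (6,68)]
    fl=[[x+20*np.cos(t),y+20*np.sin(t),zf+h] for t in np.linspace(0,6.28,24) for h in (0,6)]
    for pts in (box,fl):
        q=np.array([proj(p,P) for p in pts])*16
        cv2.fillConvexPoly(m,cv2.convexHull(q.astype(np.int32)),1,shift=4)
    return m
def fit(im,P,x,y,zf=90.,win=60):
    g=im.max(2);u=proj([x,y,zf+35],P).astype(int)
    w=np.zeros(g.shape,bool);w[max(u[1]-win,0):u[1]+win,max(u[0]-win,0):u[0]+win]=1
    k=((g<45)&w).astype(np.uint8)
    n,l,st,ce=cv2.connectedComponentsWithStats(k);i=1+st[1:,4].argmax();k=(l==i)
    best=None
    for y0 in np.radians([0,30,60]):
        f=lambda p:-((k&(M:=model(*p,zf,P,g.shape)>0)).sum()/(k|M).sum())
        r=minimize(f,[x,y,y0],method="Nelder-Mead",options=dict(initial_simplex=[[x,y,y0],[x+8,y,y0],[x,y+8,y0],[x,y,y0+.35]]))
        print(r.x[:2].round(1),np.degrees(r.x[2]).round(1)%90,round(r.fun,3),k.sum())
        if best is None or r.fun<best.fun:best=r
    return best.x
E
python3 - <<'E'
from fit import *
P=np.load("w6.npy",allow_pickle=True).item();im=cv2.imread("pics/w6.png")
p=fit(im,P,385,288)
s=status.state();print(totool(np.array([p[0],p[1],285])-s["eef_pos"]))
E
```

```text
[383.9 293. ] 3.6 -0.871 2413
[384.6 292.6] 68.3 -0.914 2413
[384.5 292.6] 68.4 -0.915 2413
[ 0.01507757 -0.02883691  0.0962178 ]
```

play_rows:
  plan:
    - [[0,0,0,-7.4],[0,0,0,-7.4],[0,0,0,-7.4],[0,0,0,-7.4],[0,0,0,-7.4],[0,0,0,-7.2],[0.03,-0.008,0,0],[0,0,0,0],[0,0,0,0]]

```text
time_s: 17.75
eef_pos: [385.9, 292.0, 381.6]
orientation: [-180.0, 0.0, 68.2]
ft_force: [1.3, -0.8, -0.0]
gripper_width: 84.8
finger_force: 0.0
```

```bash
python3 - <<'E'
from fit import *
s=status.state();P=vision.camera_params("wrist");im=vision.read_camera("wrist")
print(s["eef_pos"],s["orientation"],s["qpos"])
p=fit(im[:,:,::-1],P,384.5,292.6)
print(totool(np.array([p[0],p[1],285])-s["eef_pos"]))
for l,z in [("stand_hole",90)]:
  for r in mark_of(l,"wrist"): print(l,r, at_z(r["point"],z,P))
E
```

```text
[385.90331179 292.02165433 381.55669277] [-1.79996528e+02  2.27047290e-02  6.81969422e+01] [-44.24322956  11.47371642   4.4407288  114.30800798  -1.07752512
  54.27825249 -61.06446493]
[385.1 293.3] 64.3 -0.916 2261
[384.7 293.4] 65.4 -0.915 2261
[385.3 294.2] 64.2 -0.914 2261
[ 0.00101176 -0.00118416  0.09655598]
stand_hole {'point': [136.7, 212.3], 'score': 0.95} [221.6069908  339.12343084  90.        ]
```

play_rows:
  plan:
    - [[0.001,-0.001,0.02,2],[0,0,0.025,0],[0,0,0.025,0],[0,0,0.0265,0],[0,0,0,0],[0,0,0,0]]

```text
time_s: 18.45
eef_pos: [385.1, 293.0, 285.3]
orientation: [-180.0, 0.1, 66.2]
ft_force: [0.2, 0.0, 0.0]
gripper_width: 85.0
finger_force: 0.0
```

play_rows:
  plan:
    - [[0,0,0,0],[0,0,0,0],[0,0,0,0],[0,0,0,0],[0,0,0,0],[0,0,0,0],[0,0,0,0],[0,0,0,0]]
  fingers: 0.0
  force: 60

```text
time_s: 19.25
eef_pos: [385.3, 294.0, 286.0]
orientation: [180.0, -0.1, 66.2]
ft_force: [-0.7, -1.0, 6.0]
gripper_width: 23.6
finger_force: 57.9
```

play_rows:
  plan:
    - [[0,0,-0.015,0],[0,0,-0.03,0],[0,0,-0.03,0],[0,0,-0.035,0],[0,0,0,0],[0,0,0,0]]

```text
time_s: 19.85
eef_pos: [385.0, 293.7, 395.7]
orientation: [180.0, -0.1, 66.2]
ft_force: [-0.2, -1.1, -1.3]
gripper_width: 23.6
finger_force: 57.9
```

play_rows:
  plan:
    - [[-0.01,0.03,0,0],[-0.0126,0.04,0,0],[-0.0126,0.04,0,0],[-0.0126,0.04,0,0],[-0.0126,0.04,0,0],[-0.0151,0.042,0,0],[0,0,0,0],[0,0,0,0]]

```text
time_s: 20.65
eef_pos: [566.8, 129.6, 392.8]
orientation: [-179.8, 0.2, 66.1]
ft_force: [0.3, 1.5, -0.7]
gripper_width: 23.8
finger_force: 58.1
```

```bash
python3 - <<'E'
from h import *
np.set_printoptions(precision=1,suppress=True)
s=status.state();P=vision.camera_params("wrist");im=vision.read_camera("wrist")
print(s["eef_pos"],s["orientation"],s["qpos"],s["gripper_width"])
cv2.imwrite("pics/w7.png",im[:,:,::-1]); np.save("w7.npy",P,allow_pickle=True)
for l,z in [("capa",72),("probe_tip",s["eef_pos"][2]-266),("cana_mid",37.5)]:
  for r in mark_of(l,"wrist"): print(l,r, at_z(r["point"],z,P))
print(proj(s["eef_pos"]-[0,0,266],P))
E
```

```text
[566.8 129.6 392.8] [-179.8    0.2   66.1] [-25.6  20.8  12.6 100.7  -5.1  59.3 -35. ] 23.807420730705047
capa {'point': [321.3, 182.5], 'score': 0.71} [569.6 131.4  72. ]
capa {'point': [236.1, 190.6], 'score': 0.63} [487.1 158.6  72. ]
probe_tip {'point': [44.3, 53.6], 'score': 0.68} [433.7 312.2 126.8]
cana_mid {'point': [319.2, 172.0], 'score': 0.79} [568.6 134.5  37.5]
cana_mid {'point': [53.4, 108.5], 'score': 0.71} [343.3 308.2  37.5]
cana_mid {'point': [237.8, 190.9], 'score': 0.4} [475.1 151.8  37.5]
[319.4 203.4]
```

View pics/w7.png

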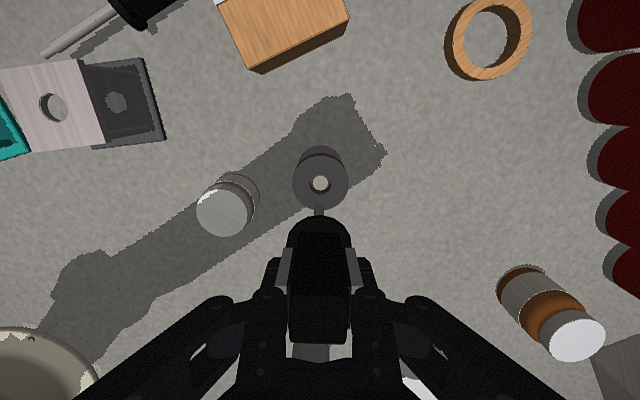

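The tip shows at (318,205) just above canister 1's pin at (320,183), so the alignment is good. I'll descend and press.

play_rows:
  plan:
    - [[0.002,0.001,0,0],[0,0,0.02,0],[0,0,0.02,0],[0,0,0.012,0],[0,0,0,0],[0,0,0,0],[0,0,0,0]]

```text
time_s: 21.55
eef_pos: [569.1, 132.8, 344.3]
orientation: [179.9, -0.1, 66.2]
ft_force: [-0.3, -0.1, -0.5]
gripper_width: 23.5
finger_force: 58.2
```

play_rows:
  plan:
    - [[0,0,0.002,0],[0,0,0.002,0],[0,0,0.002,0],[0,0,0,0],[0,0,0,0]]

```text
time_s: 22.05
eef_pos: [568.8, 132.6, 337.3]
orientation: [180.0, -0.0, 66.2]
ft_force: [-0.7, 0.2, -0.8]
gripper_width: 23.9
finger_force: 58.4
```

play_rows:
  plan:
    - [[0,0,0.002,0],[0,0,0.001,0],[0,0,0,0],[0,0,0,0]]

```text
time_s: 22.45
eef_pos: [568.8, 132.5, 334.3]
orientation: [180.0, -0.0, 66.2]
ft_force: [0.1, -0.6, 1.9]
gripper_width: 23.8
finger_force: 58.5
```

play_rows:
  plan:
    - [[0,0,0.002,0],[0,0,0,0],[0,0,0,0]]

```text
time_s: 22.75
eef_pos: [568.7, 132.6, 332.1]
orientation: [180.0, -0.0, 66.2]
ft_force: [1.4, -0.4, 1.8]
gripper_width: 23.9
finger_force: 58.4
```

play_rows:
  plan:
    - [[0,0,0.002,0],[0,0,0,0],[0,0,0,0]]

```text
time_s: 23.05
eef_pos: [568.9, 132.5, 331.7]
orientation: [180.0, -0.1, 66.2]
ft_force: [-2.6, -0.4, 10.4]
gripper_width: 23.4
finger_force: 59.4
```

play_rows:
  plan:
    - [[0,0,0.001,0],[0,0,0,0],[0,0,0,0]]

```text
time_s: 23.35
eef_pos: [569.0, 132.5, 331.5]
orientation: [179.9, -0.1, 66.2]
ft_force: [-3.5, -1.1, 16.8]
gripper_width: 23.7
finger_force: 60.1
```

play_rows:
  plan:
    - [[0,0,-0.012,0],[0,0,0,0],[0,0,0,0],[0,0,0,0]]

```text
time_s: 23.75
eef_pos: [568.2, 132.5, 340.4]
orientation: [-179.9, 0.1, 66.2]
ft_force: [-0.7, 0.1, -2.3]
gripper_width: 23.6
finger_force: 58.2
```

play_rows:
  plan:
    - [[0,0,0.006,0],[0,0,0.003,0],[0,0,0,0],[0,0,0,0],[0,0,0,0]]

```text
time_s: 24.25
eef_pos: [568.4, 132.5, 332.0]
orientation: [-180.0, 0.0, 66.2]
ft_force: [-2.0, -0.1, 2.3]
gripper_width: 23.8
finger_force: 58.6
```

play_rows:
  plan:
    - [[0,0,0,0]]

```text
time_s: 24.35
eef_pos: [568.4, 132.5, 332.0]
orientation: [-180.0, 0.0, 66.2]
ft_force: [-2.1, 0.8, 2.4]
gripper_width: 23.4
finger_force: 58.6
```

play_rows:
  plan:
    - [[0,0,0,0]]

```text
time_s: 24.45
eef_pos: [568.4, 132.5, 332.0]
orientation: [-180.0, 0.0, 66.2]
ft_force: [-1.5, -0.4, 2.2]
gripper_width: 23.5
finger_force: 58.7
```

play_rows:
  plan:
    - [[0,0,-0.02,0],[0,0,-0.025,0],[0,0,0,0],[0,0,0,0]]

```text
time_s: 24.85
eef_pos: [568.8, 132.6, 377.1]
orientation: [179.9, -0.1, 66.2]
ft_force: [-0.2, -1.3, 0.2]
gripper_width: 23.7
finger_force: 58.2
```

```bash
cat > snap.py <<'E'
from h import *
import sys
np.set_printoptions(precision=1,suppress=True)
s=status.state();P=vision.camera_params("wrist");im=vision.read_camera("wrist")
n=sys.argv[1];np.save(n+".npy",P,allow_pickle=True);cv2.imwrite(f"pics/{n}.png",im[:,:,::-1])
print(s["eef_pos"],s["orientation"],s["qpos"][6],s["time_s"])
for l,z in [("capa",72),("cana_mid",37.5)]:
  for r in mark_of(l,"wrist"): print(l,round(r["score"],2),np.array(r["point"]), at_z(r["point"],z,P))
E
python3 snap.py p1; python3 - <<'E'
from h import *
for x in [(568.8,131.5,72),(568.8,131.5,66)]: print(proj(x,np.load("p1.npy",allow_pickle=True).item()))
print(totool(np.array([462,6.5,378])-status.state()["eef_pos"]))
E
```

```text
[568.8 132.6 377.1] [179.9  -0.1  66.2] -34.81832647994013 24.85
capa 0.54 [319.6 190.1] [570.2 132.7  72. ]
cana_mid 0.76 [316.5 181.7] [566.9 133.   37.5]
[318.73078906 191.79807049]
[318.72822974 189.98503723]
[-0.15805451 -0.04635281 -0.00193404]
```

play_rows:
  plan:
    - [[-0.0395,-0.0116,0,0],[-0.0395,-0.0116,0,0],[-0.0395,-0.0116,0,0],[-0.0395,-0.0116,0,0],[0,0,0,0],[0,0,0,0]]

```text
time_s: 25.6
eef_pos: [461.9, 5.9, 376.7]
orientation: [-180.0, 0.0, 66.1]
ft_force: [0.6, 0.3, -0.8]
gripper_width: 23.7
finger_force: 58.3
```

```bash
python3 snap.py q2; python3 - <<'E'
from h import *
P=np.load("q2.npy",allow_pickle=True).item()
s=status.state();print(proj([462,6.5,72],P))
im=cv2.imread("pics/q2.png");u=proj([462,6.5,72],P).astype(int)
g=im[u[1]-16:u[1]+17,u[0]-16:u[0]+17].min(2);n,l,st,c=cv2.connectedComponentsWithStats((g>130).astype(np.uint8));print(st,c+u-16)
E
```

```text
[461.9   5.9 376.7] [-180.     0.    66.1] -24.631798472032276 25.6
capa 0.73 [587.5 182.3] [697.9 -89.4  72. ]
capa 0.58 [379.    1.4] [568.2 129.   72. ]
capa 0.38 [319.1 180.3] [466.3  15.2  72. ]
cana_mid 0.55 [369.3  12. ] [566.5 130.8  37.5]
[318.62987659 190.07556367]
[[  0   0  33  33 919]
 [ 10   9  15  15 170]] [[317.79760609 190.04570185]
 [319.09411765 189.75294118]]
```

play_rows:
  plan:
    - [[0,0.001,0.015,0],[0,0,0.015,0],[0,0,0.008,0],[0,0,0.002,0],[0,0,0.002,0],[0,0,0.002,0],[0,0,0.0015,0],[0,0,0,0],[0,0,0,0]]

```text
time_s: 26.65
eef_pos: [463.4, 6.4, 331.9]
orientation: [-180.0, -0.0, 66.2]
ft_force: [-2.3, 2.0, 3.7]
gripper_width: 24.1
finger_force: 58.7
```

play_rows:
  plan:
    - [[0,0,0.001,0],[0,0,0,0],[0,0,0,0]]

```text
time_s: 26.95
eef_pos: [463.6, 6.3, 331.7]
orientation: [180.0, -0.0, 66.2]
ft_force: [-4.2, 1.8, 11.7]
gripper_width: 24.0
finger_force: 59.6
```

play_rows:
  plan:
    - [[0,0,0.001,0],[0,0,0,0],[0,0,-0.0145,0],[0,0,-0.033,0],[0,0,0,0],[0,0,0,0]]

```text
time_s: 27.55
eef_pos: [463.9, 6.0, 377.7]
orientation: [179.9, -0.1, 66.2]
ft_force: [-0.1, -0.6, -2.5]
gripper_width: 23.6
finger_force: 58.5
```

```bash
python3 snap.py p2; cat > pin.py <<'E'
from h import *
def pin(n,x,y):
    P=np.load(n+".npy",allow_pickle=True).item()
    im=cv2.imread(f"pics/{n}.png");u=proj([x,y,72],P).astype(int)
    g=im[u[1]-16:u[1]+17,u[0]-16:u[0]+17].min(2)
    n_,l,st,c=cv2.connectedComponentsWithStats((g>130).astype(np.uint8))
    if n_<2: print(n,"none");return
    i=1+st[1:,4].argmax();v=g[l==i]
    print(n,st[i],(c[i]+u-16).round(2),"up",proj([x,y,72],P).round(2),"dn",proj([x,y,66],P).round(2),v.mean().round(0))
if __name__=="__main__":
    pin("w7",568.8,131.5);pin("p1",568.8,131.5);pin("q2",462,6.5);pin("p2",462,6.5)
    a=[]
    for n,x,y in [("w7",568.8,131.5),("p1",568.8,131.5),("q2",462,6.5),("p2",462,6.5)]:
        P=np.load(n+".npy",allow_pickle=True).item();u=proj([x,y,72],P).astype(int)
        a.append(cv2.resize(cv2.imread(f"pics/{n}.png")[u[1]-35:u[1]+35,u[0]-35:u[0]+35],(350,290),interpolation=cv2.INTER_CUBIC))
    cv2.imwrite("pics/m12.png",np.vstack([np.hstack(a[:2]),np.hstack(a[2:])]))
E
python3 pin.py; python3 - <<'E'
from h import *
print(totool(np.array([441.3,-121,378])-status.state()["eef_pos"]))
E
```

```text
[463.9   6.  377.7] [179.9  -0.1  66.2] -24.49768898419764 27.55
capa 0.64 [478.9 340.5] [ 561.5 -235.5   72. ]
cana_mid 0.83 [367.8  10.7] [568.8 132.6  37.5]
w7 [  9  10  15  14 163] [319.85 182.64] up [320.52 182.68] dn [320.51 181.1 ] 139.0
p1 [  9   8  15  15 170] [318.11 189.84] up [318.73 191.8 ] dn [318.73 189.99] 139.0
q2 [ 10   9  15  15 170] [319.09 189.75] up [318.63 190.08] dn [318.64 188.28] 136.0
p2 [ 10   8  15  15 158] [316.49 188.95] up [315.79 190.97] dn [315.83 189.18] 136.0
[-0.12507774  0.03143274 -0.00177019]
```

View pics/m12.png

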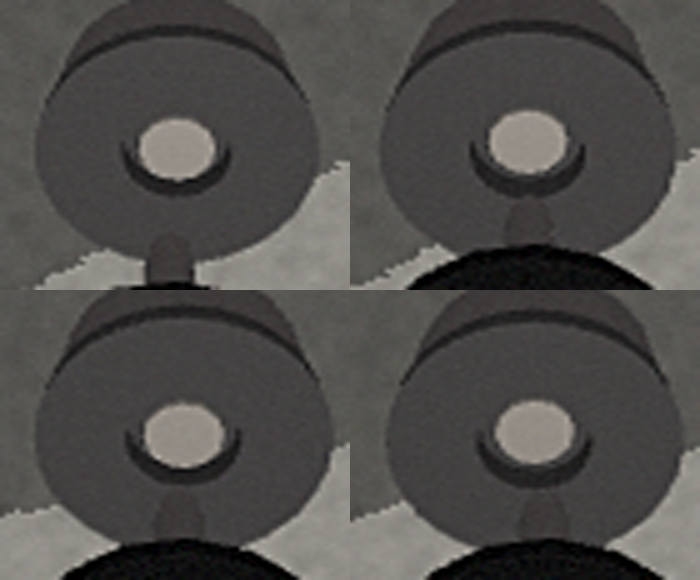

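In the crops, pins 1 and 2 both dropped by the full travel after pressing (about 2 px), so both are tight. Next is canister 3.

play_rows:
  plan:
    - [[-0.035,0.0085,0,0],[-0.045,0.0115,0,0],[-0.045,0.0115,0,0],[0,0,0,0],[0,0,0,0],[0,0,0,0]]

```text
time_s: 28.3
eef_pos: [441.9, -119.9, 376.5]
orientation: [-179.9, 0.0, 66.3]
ft_force: [-0.2, 0.5, -0.7]
gripper_width: 23.6
finger_force: 58.3
```

```bash
python3 snap.py q3; python3 -c "
from pin import *
pin('q3',441.3,-121)"
```

```text
[ 441.9 -119.9  376.5] [-179.9    0.    66.3] -7.4497283521609425 28.3
q3 [ 9 10 15 14 86] [318.3  190.58] up [318.91 192.  ] dn [318.92 190.17] 134.0
```

play_rows:
  plan:
    - [[0,0,0.015,0],[0,0,0.015,0],[0,0,0.008,0],[0,0,0.002,0],[0,0,0.002,0],[0,0,0.002,0],[0,0,0.0015,0],[0,0,0,0],[0,0,0,0]]

```text
time_s: 29.35
eef_pos: [441.8, -120.7, 332.0]
orientation: [-180.0, -0.0, 66.2]
ft_force: [-2.0, 2.4, 4.5]
gripper_width: 23.7
finger_force: 58.7
```

play_rows:
  plan:
    - [[0,0,0.001,0],[0,0,0,0],[0,0,0,0]]

```text
time_s: 29.65
eef_pos: [441.9, -120.9, 331.6]
orientation: [-180.0, -0.0, 66.2]
ft_force: [-3.8, 2.1, 12.1]
gripper_width: 23.5
finger_force: 59.6
```

play_rows:
  plan:
    - [[0,0,0.001,0],[0,0,0,0],[0,0,0,0]]

```text
time_s: 29.95
eef_pos: [442.3, -121.1, 331.4]
orientation: [179.9, -0.1, 66.2]
ft_force: [-5.2, 2.2, 18.5]
gripper_width: 23.7
finger_force: 58.1
```

Then on to canister 4 (590,-131) once it's lifted.

play_rows:
  plan:
    - [[0,0,-0.0145,0],[0,0,-0.033,0],[0,0,0,0],[0,0,0,0],[0,0,0,0]]

```text
time_s: 30.45
eef_pos: [441.5, -120.8, 376.4]
orientation: [-180.0, 0.0, 66.2]
ft_force: [-0.7, 0.4, -0.9]
gripper_width: 23.7
finger_force: 58.7
```

```bash
python3 snap.py p3; python3 -c "
from pin import *
pin('q3',441,-119.8);pin('p3',441,-119.8)
print(totool(np.array([590,-131.5,378])-status.state()['eef_pos']))"
```

```text
[ 441.5 -120.8  376.4] [-180.     0.    66.2] -7.371010818993029 30.45
cana_mid 0.48 [456.  134.3] [ 588.2 -131.8   37.5]
q3 [ 9 10 15 14 86] [318.3  190.58] up [318.12 191.02] dn [318.15 189.21] 134.0
p3 [10  9 15 14 79] [318.16 187.56] up [317.8  189.93] dn [317.83 188.14] 134.0
[ 0.05004721  0.14023124 -0.00206969]
```

play_rows:
  plan:
    - [[0.0125,0.035,0,0],[0.0125,0.035,0,0],[0.0125,0.035,0,0],[0.0125,0.035,0,0],[0,0,0,0],[0,0,0,0],[0,0,0,0]]

```text
time_s: 31.3
eef_pos: [589.0, -131.7, 376.3]
orientation: [-179.9, 0.0, 66.2]
ft_force: [-0.7, 0.1, -1.6]
gripper_width: 23.3
finger_force: 58.8
```

```bash
python3 snap.py q4; python3 -c "
from pin import *
pin('q4',590,-131.5)"
```

```text
[ 589.  -131.7  376.3] [-179.9    0.    66.2] -5.3704084954374425 31.3
q4 [  8  10  16  16 179] [319.6  190.54] up [320.11 189.95] dn [320.1  188.15] 139.0
```

play_rows:
  plan:
    - [[0,0,0.015,0],[0,0,0.015,0],[0,0,0.008,0],[0,0,0.002,0],[0,0,0.002,0],[0,0,0.002,0],[0,0,0.0015,0],[0,0,0,0],[0,0,0,0]]

```text
time_s: 32.35
eef_pos: [590.2, -131.6, 332.0]
orientation: [180.0, -0.0, 66.2]
ft_force: [-3.5, 0.4, 2.5]
gripper_width: 23.3
finger_force: 59.4
```

play_rows:
  plan:
    - [[0,0,0.002,0],[0,0,0,0],[0,0,0,0]]

```text
time_s: 32.65
eef_pos: [590.3, -131.8, 331.7]
orientation: [179.9, -0.0, 66.2]
ft_force: [-6.0, 1.0, 13.9]
gripper_width: 23.8
finger_force: 61.0
```

play_rows:
  plan:
    - [[0,0,0.0005,0],[0,0,0,0],[0,0,0,0]]

```text
time_s: 32.95
eef_pos: [590.3, -131.9, 331.6]
orientation: [179.9, -0.0, 66.2]
ft_force: [-7.0, 1.7, 16.3]
gripper_width: 23.3
finger_force: 61.5
```

play_rows:
  plan:
    - [[0,0,-0.0145,0],[0,0,-0.033,0],[0,0,0,0],[0,0,0,0],[0,0,0,0]]

```text
time_s: 33.45
eef_pos: [589.9, -131.3, 375.9]
orientation: [-180.0, 0.0, 66.2]
ft_force: [0.3, -0.6, -1.4]
gripper_width: 23.0
finger_force: 58.9
```

```bash
python3 snap.py p4; python3 -c "
from pin import *
pin('q4',590,-131.5);pin('p4',590,-131.5)
print(totool(np.array([385.3,293.5,396])-status.state()['eef_pos']))"
```

```text
[ 589.9 -131.3  375.9] [-180.     0.    66.2] -5.341953133078835 33.45
capa 0.35 [457.2 124.9] [ 726.9 -124.7   72. ]
cana_mid 0.65 [318.  180.8] [ 589.4 -130.4   37.5]
q4 [  8  10  16  16 179] [319.6  190.54] up [320.11 189.95] dn [320.1  188.15] 139.0
p4 [  9   9  16  15 176] [318.46 191.38] up [318.96 191.04] dn [318.96 189.23] 139.0
[ 0.3064036  -0.35839777 -0.02001671]
```

Pin 4 sprang back up, so it is the leaky one. I'll take the probe back to its stand.

play_rows:
  plan:
    - [[0,0,-0.02,0],[0.0278,-0.0326,0,0],[0.0278,-0.0326,0,0],[0.0278,-0.0326,0,0],[0.0278,-0.0326,0,0],[0.0278,-0.0326,0,0],[0.0278,-0.0326,0,0],[0.0278,-0.0326,0,0],[0.0278,-0.0326,0,0],[0.0278,-0.0326,0,0]]

```text
time_s: 34.6
eef_pos: [421.3, 217.0, 396.3]
orientation: [-180.0, 0.0, 66.2]
ft_force: [1.3, -0.1, -1.3]
gripper_width: 23.4
finger_force: 59.0
```

play_rows:
  plan:
    - [[0.0278,-0.0326,0,0],[0.0278,-0.0326,0,0],[0,0,0,0],[0,0,0,0],[0,0,0,0]]

```text
time_s: 35.1
eef_pos: [385.7, 291.8, 396.3]
orientation: [180.0, 0.1, 66.2]
ft_force: [0.3, -0.1, -1.7]
gripper_width: 23.4
finger_force: 58.9
```

```bash
python3 snap.py r1; python3 -c "
from h import *
P=np.load('r1.npy',allow_pickle=True).item()
s=status.state()
print(totool(np.array([385.2,293.3,286.5])-s['eef_pos']),proj([385.2,293.3,90],P),[(r['score'],r['point'],at_z(r['point'],90,P)) for r in mark_of('stand_hole','wrist')],[(r['score'],r['point'],at_z(r['point'],130,P)) for r in mark_of('probe_tip','wrist')])"
```

```text
[385.7 291.8 396.3] [180.    0.1  66.2] -62.894045282002544 35.1
capa 0.46 [525.9 241.4] [566.2 142.   72. ]
cana_mid 0.78 [508.5 234.8] [566.  132.7  37.5]
[ 0.00131238 -0.00136886  0.11004755] [317.44377241 188.68050423] [(0.87, [318.5, 189.0], array([385.99846628, 292.59730122,  90.        ])), (0.81, [146.7, 212.0], array([221.23255995, 339.4573401 ,  90.        ]))] [(0.8, [318.8, 202.8], array([386.28870581, 292.52411191, 130.        ])), (0.64, [277.2, 133.7], array([379.76565389, 357.22422214, 130.        ]))]
```

play_rows:
  plan:
    - [[0,0,0.02,0],[0,0,0.02,0],[0,0,0.02,0],[0,0,0.02,0],[0,0,0.015,0],[0,0,0.01,0],[0,0,0.004,0],[0,0,0,0],[0,0,0,0]]

```text
time_s: 36.25
eef_pos: [385.6, 293.0, 288.3]
orientation: [180.0, -0.1, 66.2]
ft_force: [-0.9, 0.1, -1.3]
gripper_width: 23.1
finger_force: 58.9
```

play_rows:
  plan:
    - [[0,0,0.001,0],[0,0,0,0],[0,0,0,0]]

```text
time_s: 36.55
eef_pos: [385.3, 293.0, 287.0]
orientation: [180.0, -0.0, 66.2]
ft_force: [1.0, -0.7, -0.9]
gripper_width: 23.5
finger_force: 58.9
```

play_rows:
  plan:
    - [[0,0,0.001,0],[0,0,0.0005,0],[0,0,0,0],[0,0,0,0]]

```text
time_s: 36.95
eef_pos: [385.3, 293.0, 286.0]
orientation: [180.0, -0.0, 66.2]
ft_force: [-1.7, -1.9, 6.4]
gripper_width: 23.1
finger_force: 60.0
```

play_rows:
  plan:
    - [[0,0,0,0],[0,0,0,0],[0,0,0,0],[0,0,0,0],[0,0,0,0],[0,0,-0.02,0],[0,0,-0.035,0],[0,0,-0.045,0],[0,0,0,0]]
  fingers: 0.085

```text
time_s: 37.85
eef_pos: [387.1, 294.3, 390.8]
orientation: [179.8, -0.6, 66.2]
ft_force: [1.3, -0.1, 1.2]
gripper_width: 85.0
finger_force: 0.0
```

```bash
python3 - <<'E'
from fit import *
s=status.state();P=vision.camera_params("wrist");im=vision.read_camera("wrist")
cv2.imwrite("pics/r2.png",im[:,:,::-1])
print(s["eef_pos"],s["orientation"],s["qpos"][6]); fit(im[:,:,::-1],P,385.3,293)
n=vision.read_camera("top");T=vision.camera_params("top")
print([(r['score'],at_z(r['point'],37.5,T)) for r in mark_of("cana_mid","top")])
for x in [(568,131),(462,7),(441,-120),(590,-131)]:
    u=proj([*x,72],T).astype(int);g=n[u[1]-9:u[1]+10,u[0]-9:u[0]+10].min(2);k,l,st,c=cv2.connectedComponentsWithStats((g>120).astype(np.uint8));print(x,[(a[4],at_z(b+u-9,72,T).round(1)) for a,b in zip(st[1:],c[1:])])
r=trace("tray","top")
for q in r: print(q["score"],q["extent"])
q=r[0]["region"].astype(np.uint8);cn=max(cv2.findContours(q,0,2)[0],key=cv2.contourArea);rc=cv2.minAreaRect(cn)
b=cv2.boxPoints(rc);w=np.array([at_z(p,24,T) for p in b]);print(b,w,w.mean(0),np.linalg.norm(np.diff(w,axis=0),axis=1))
E
```

```text
[387.0654702  294.25067469 390.78447399] [179.75112911  -0.55738439  66.22316589] -62.80489066223766
[385.3 292.2] 66.2 -0.918 2062
[384.5 291.8] 65.8 -0.91 2062
[384.9 291.5] 66.1 -0.913 2062
[(0.58, array([577.26384034, 129.92410844,  37.5       ]))]
(568, 131) [(np.int32(26), array([567.3, 129.3,  72. ])), (np.int32(1), array([563.4, 160.9,  72. ]))]
(462, 7) [(np.int32(7), array([483.9,  23.8,  72. ])), (np.int32(19), array([485.1, -15.1,  72. ])), (np.int32(10), array([463. ,  20.2,  72. ])), (np.int32(1), array([454.9,  31.7,  72. ])), (np.int32(1), array([449.1,  28.6,  72. ])), (np.int32(2), array([445. ,  13.6,  72. ])), (np.int32(15), array([442.9, -14.3,  72. ])), (np.int32(2), array([440. ,  32.9,  72. ])), (np.int32(2), array([437.7,   9. ,  72. ]))]
(441, -120) [(np.int32(30), array([ 441.2, -120.9,   72. ])), (np.int32(1), array([ 414.9, -138.6,   72. ])), (np.int32(1), array([ 415.1, -144.5,   72. ]))]
(590, -131) [(np.int32(1), array([ 617.4, -113.8,   72. ])), (np.int32(24), array([ 589.7, -133.2,   72. ]))]
0.97 [409.4, 151.4, 480.3, 193.8]
[[408.13297 190.40526]
 [410.58517 151.78319]
 [482.32773 156.33827]
 [479.87552 194.96034]] [[ 517.48581582 -204.91932267   24.        ]
 [ 641.69087644 -213.32677015   24.        ]
 [ 633.42733341 -442.18021569   24.        ]
 [ 509.29192605 -430.57470019   24.        ]] [ 575.47398793 -322.75025217   24.        ] [124.4892857  229.0025888  124.67673139]
```

The probe hangs in its stand again. The tray centre is about (575,-322), aligned with world y. I'll go to the leaky canister.

play_rows:
  plan:
    - [[-0.0278,0.0326,0,0],[-0.0278,0.0326,0,0],[-0.0278,0.0326,0,0],[-0.0278,0.0326,0,0],[-0.0278,0.0326,0,0],[-0.0278,0.0326,0,0],[-0.0278,0.0326,0,0],[-0.0278,0.0326,0,0],[-0.0278,0.0326,0,0],[-0.0278,0.0326,0,0]]

```text
time_s: 39.05
eef_pos: [571.5, -94.4, 383.1]
orientation: [-179.8, 0.1, 66.2]
ft_force: [0.3, -0.7, -0.0]
gripper_width: 85.1
finger_force: 0.0
```

play_rows:
  plan:
    - [[-0.0278,0.0326,0,0],[0,0,0,8.3],[0,0,0,8.3],[0,0,0,8.3],[0,0,0,8.3],[0,0,0,8.3],[0,0,0,8.3],[0,0,0,8.3],[0,0,0,8.1],[0,0,0,0]]

```text
time_s: 40.05
eef_pos: [589.6, -131.2, 383.1]
orientation: [180.0, 0.2, -0.0]
ft_force: [0.0, 1.3, 0.0]
gripper_width: 85.0
finger_force: 0.0
```

play_rows:
  plan:
    - [[0,0,0,0],[0,0,0,0]]

```text
time_s: 40.25
eef_pos: [590.0, -131.4, 384.4]
orientation: [180.0, 0.1, 0.2]
ft_force: [0.8, 0.5, -0.1]
gripper_width: 85.3
finger_force: 0.0
```

```bash
python3 snap.py s1; python3 - <<'E'
from h import *
P=np.load('s1.npy',allow_pickle=True).item()
im=cv2.imread("pics/s1.png");s=status.state()
u=proj([590,-131.5,71],P).astype(int);g=im[u[1]-25:u[1]+26,u[0]-25:u[0]+26].min(2)
k,l,st,c=cv2.connectedComponentsWithStats((g>125).astype(np.uint8))
for a,b in zip(st[1:],c[1:]):
    if a[4]>40: p=at_z(b+u-25,70.5,P);print(a,b+u-25,p,totool(np.array([p[0],p[1],203])-s["eef_pos"]))
print([(r["score"],at_z(r["point"],0,P)) for r in mark_of("tray","wrist")])
E
```

```text
[ 590.  -131.4  384.4] [180.    0.1   0.2] -65.14484185072988 40.25
capa 0.57 [ 61.7 205.3] [571.5 124.8  72. ]
capa 0.55 [308.8 307.6] [ 448.5 -121.5   72. ]
capa 0.42 [221.5 262.5] [506.7 -28.3  72. ]
cana_mid 0.68 [ 83.3 197.4] [568.3 129.6  37.5]
[(0.7, array([ 579.02022546, -321.63146873,    0.        ]))]
```

View pics/s1.png

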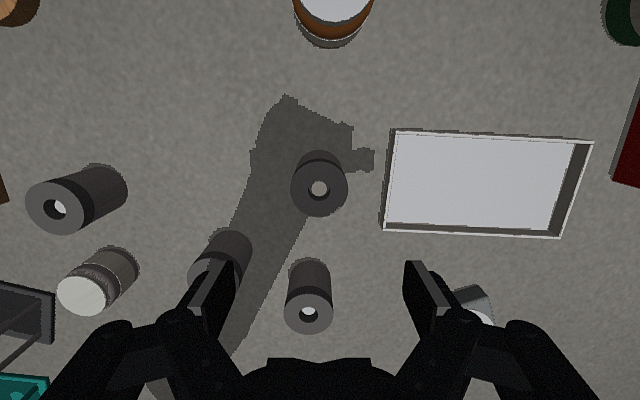

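The view shows the shaded pin of canister 4 at (319,188), the tray rim corners at (391,129), (592,142), (560,238) and (384,230), and canister 2 near (222,262), knocked aside but upright.

```bash
python3 - <<'E'
from h import *
P=np.load('s1.npy',allow_pickle=True).item()
print(at_z((319,188.5),70.5,P))
w=np.array([at_z(p,24,P) for p in [(391,129),(592,142),(560,238),(384,230)]]);print(w,w.mean(0))
print(at_z((222,262.5),37.5,P),at_z((308.5,313),70,P))
E
```

```text
[ 589.38452419 -132.59056901   70.5       ]
[[ 642.47587765 -209.99145708   24.        ]
 [ 629.33589736 -430.72057676   24.        ]
 [ 513.35270353 -427.01362272   24.        ]
 [ 523.39677655 -211.44708446   24.        ]] [ 577.14031377 -319.79318526   24.        ]
[486.12351318 -16.20539787  37.5       ] [ 439.34167531 -121.05602268   70.        ]
```

play_rows:
  plan:
    - [[0,0.0007,0.03,0],[0,0,0.04,0],[0,0,0.04,0],[0,0,0.036,0],[0,0,0.025,0],[0,0,0.01,0],[0,0,0,0],[0,0,0,0]]

```text
time_s: 41.25
eef_pos: [590.8, -132.6, 205.4]
orientation: [180.0, -0.1, 0.0]
ft_force: [0.8, -0.3, 1.2]
gripper_width: 85.0
finger_force: 0.0
```

play_rows:
  plan:
    - [[0,0,0,0],[0,0,0,0],[0,0,0,0],[0,0,0,0],[0,0,0,0],[0,0,0,0],[0,0,0,0]]
  fingers: 0.03
  force: 50

```text
time_s: 41.95
eef_pos: [590.9, -132.2, 206.1]
orientation: [-180.0, -0.1, 0.0]
ft_force: [-1.8, 1.3, 6.1]
gripper_width: 54.6
finger_force: 52.2
```

play_rows:
  plan:
    - [[0,0,-0.02,0],[0,0,-0.03,0],[0,0,-0.02,0],[0,0,0,0]]

```text
time_s: 42.35
eef_pos: [591.3, -132.6, 277.3]
orientation: [180.0, -0.3, 0.0]
ft_force: [0.6, -0.8, -2.9]
gripper_width: 54.5
finger_force: 54.9
```

play_rows:
  plan:
    - [[-0.0027,0.03,0,0],[-0.0027,0.04,0,0],[-0.0027,0.0425,0,0],[-0.0027,0.043,0,0],[-0.0027,0.032,0,0],[0,0,0,3],[0,0,0,0],[0,0,0,0],[0,0,0,0]]

```text
time_s: 43.25
eef_pos: [577.2, -317.9, 273.2]
orientation: [-179.9, 0.1, -2.8]
ft_force: [0.3, -0.2, -4.8]
gripper_width: 54.3
finger_force: 54.9
```

play_rows:
  plan:
    - [[0,0,0.02,0],[0,0,0.02,0],[0,0,0.015,0],[0,0,0.008,0],[0,0,0,0],[0,0,0,0]]

```text
time_s: 43.85
eef_pos: [577.1, -319.6, 211.4]
orientation: [180.0, -0.0, -2.9]
ft_force: [-0.4, -0.8, -3.8]
gripper_width: 54.5
finger_force: 55.1
```

play_rows:
  plan:
    - [[0,0,0.001,0],[0,0,0.001,0],[0,0,0.0005,0],[0,0,0,0],[0,0,0,0]]

```text
time_s: 44.35
eef_pos: [576.9, -319.9, 210.1]
orientation: [-180.0, -0.1, -3.0]
ft_force: [-2.6, 2.4, 5.3]
gripper_width: 54.6
finger_force: 56.3
```

On the tray floor; release and rise.

play_rows:
  plan:
    - [[0,0,0,0],[0,0,0,0],[0,0,0,0],[0,0,0,0],[0,0,0,0],[0,0,-0.02,0],[0,0,-0.04,0],[0,0,-0.05,0],[0,0,-0.05,0],[0,0,0,0]]
  fingers: 0.085

```text
time_s: 45.35
eef_pos: [578.5, -322.0, 377.1]
orientation: [179.7, -0.7, -3.0]
ft_force: [-0.2, -1.6, 0.2]
gripper_width: 85.1
finger_force: 0.0
```

play_rows:
  plan:
    - [[0.01,-0.03,-0.01,0],[0.01,-0.03,0,0],[0,-0.03,0,0],[0,-0.03,0,0],[0,0,0,0],[0,0,0,0],[0,0,0,0]]

```text
time_s: 46.05
eef_pos: [602.6, -202.3, 378.8]
orientation: [179.9, -0.0, -3.1]
ft_force: [0.0, -0.0, 0.6]
gripper_width: 85.0
finger_force: 0.0
```

```bash
python3 - <<'E'
from h import *
s=status.state();print(s["eef_pos"],s["time_s"])
a=vision.read_camera("scene")[80:280,160:540];w=vision.read_camera("wrist")
P=vision.camera_params("wrist");print(proj([577,-320,76],P))
o=np.hstack([cv2.resize(a,(400,300)),cv2.resize(w,(400,300))])
cv2.imwrite("pics/fin.png",o[:,:,::-1])
E
```

```text
[ 602.55358073 -202.25121325  378.77217374] 46.05
[439.33378199 210.40608158]
```

View pics/fin.png

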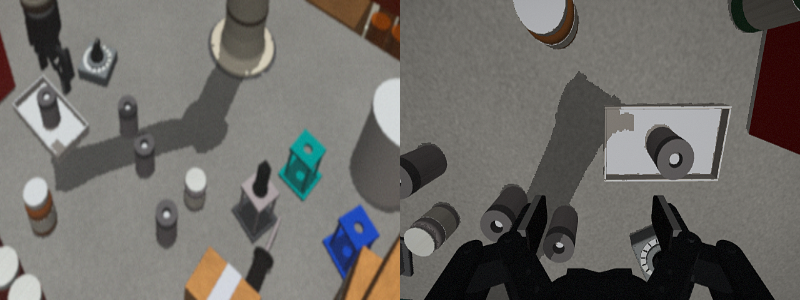

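The canister stands upright in the tray (right half, 670,155), the probe hangs in the grey stand (left half, 262,185), and the tight canisters are all upright.

```bash
python3 -c "
from station import robot
print(robot.sign_off())"
```

```text
the job is handed in; nothing more can be done
None
```

I handed the job in: the dial is at its zero stop, all four pins were pressed (three tight, one leaky), the leaky canister stands upright in the white tray, and the probe hangs in its stand; the larger look-alike probe, upright at the start, was found toppled early on (no contact seen in the forces, cause not proven), and one tight canister was shifted a few centimetres mid-run but stayed upright.

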